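Load the capacitor bank

TASK

Finish loading the capacitor bank: put the spare film capacitor at the tail of the row standing on the frame's board, turned like the others, then push the row of four together into the bay, sliding on the board and keeping the row straight, until it is home against the end stop. Swing the gate fully shut behind them. Do not lift the three that stand in the row, tip any capacitor over, or disturb the other things on the bench.

Things in the scene. Friction and masses are not known exactly. Their poses are not given: they have to be found in the camera images.
- bank: Fixed clamp frame on a flat board 370x106x4 mm lying on the bench. Origin: underside of the board below the centre of the bay's mouth. x runs along the board into the bay, roughly to the robot's left; y across it, roughly towards the robot. Board from x = -200 to +170 mm. The row stands on the board at x < 0.
- bay_mouth (a point): Centre of the bay's mouth on the board's top (4 mm above the bench). The aluminium side walls stand at y = +-30 mm and flare to about +-36 mm over the first 16 mm, as a lead-in. Lips along the wall tops reach 6 mm in over the bay (underside 54, top 57 mm above the bench), so capacitors go in only by sliding through the mouth.
- bay_end (a point): Centre of the end stop's face on the board's top, 141 mm beyond the mouth. Four capacitors together take up 140 mm.
- gate (a joint): Angle of the steel swing gate at the mouth, on an upright pivot. 0 = shut, straight across the mouth; grows anticlockwise seen from above as it swings out, to 1.85. Light friction (0.03 N m): it stays where it is left. Bar 8 mm thick, 80 mm long from the pivot, 13 to 39 mm above the bench. Shut, its inner face is 2 mm outside the mouth: 3 mm of play behind four capacitors that are home.
- gate_pivot (a point): The gate's pivot axis, at the height of the knob's middle (56 mm above the bench). In the frame of the bank: x = -6, y = -44 mm (the side away from the robot). The post is 17 mm across and ends 50 mm above the bench.
- gate_knob (a point): Middle of the black round knob (17 mm across, 46 to 66 mm above the bench) standing on the gate 66 mm from the pivot. Pushed sideways it swings the gate.
- cap_1: Blue rectangular film capacitor: 35 mm along its x, 56 mm along its y, body 45 mm high; four wire pins stand 12 mm above that (looks only). Origin: centre of its underside; z up. About 0.12 kg. Leads the row, nearest the mouth. The row cap_1, cap_2, cap_3 stands on the board, wide faces together, up to 12 mm apart, a few mm and degrees out of line.
- cap_2: Blue rectangular film capacitor: 35 mm along its x, 56 mm along its y, body 45 mm high; four wire pins stand 12 mm above that (looks only). Origin: centre of its underside; z up. About 0.12 kg. The middle one of the row on the board.
- cap_3: Blue rectangular film capacitor: 35 mm along its x, 56 mm along its y, body 45 mm high; four wire pins stand 12 mm above that (looks only). Origin: centre of its underside; z up. About 0.12 kg. The last of the row, furthest from the mouth.
- cap_4: Blue rectangular film capacitor: 35 mm along its x, 56 mm along its y, body 45 mm high; four wire pins stand 12 mm above that (looks only). Origin: centre of its underside; z up. About 0.12 kg. The spare: alone on the bench at the robot's right, beyond the outer end of the board.
- round_cap: Bystander: round dark blue electrolytic capacitor, 44 mm across, 80 mm high, standing. Origin under its centre.
- finned_sink: Bystander: grey finned heat sink 80x61x30 mm. Origin under its centre.
- tin: Bystander: round tin, 67 mm across, 31 mm high. Origin under its centre.
- fuse: Bystander: cartridge fuse, 54 mm long, 14 mm thick, lying, on the bench. Origin under the centre.
- tee: Bystander: metal T-shaped coax connector, 48x31x15 mm, lying. Origin under its centre.
- key: Bystander: dark L-shaped hex key, 82x28x5 mm, lying. Origin under its centre.

How it is judged:
By the outcome, as a careful person would: the job done as asked, in the order asked, and still so for the second after the job is handed in, with the robot touching nothing.
It also fails if it takes over 64 s, if anything falls off the work surface, if the arm or the gripper's body presses on something with over 40 N, if the wrist force passes 120 N, or if a joint passes its speed limit or range.

ROBOT

A 6-joint arm with a two-finger parallel gripper is mounted at the origin on a cart in front of the work surface, level with it; the furniture and walls round the work are solid. World frame = base frame: x ahead of the robot, y to its left, z up, the work surface at z = 0. Lengths are in m, angles in rad, forces in N, time in s.
With the tool pointing down it reaches from about 0.375 to 0.975 m from the base axis. Payload 3.8 kg.
Tool frame: the origin (TCP) lies midway between the tips of the shut fingers; the grasp point (between the pads) lies 19 mm behind it; z points along the fingers, y is the line along which they close (so a half turn about z gives the same grasp; the last joint's range is limited). The gripper opens to 85 mm and grips with 20 to 120 N. Pads are 22 mm wide; open, the fingers measure 114 mm over their backs; the gripper's body (76 mm by 85 mm) begins 54 mm behind the grasp point. The pads swing forward as they close: fully open they stand 13 mm farther back than shut.
Start: joints at [-1.298, 0.264, 1.604, -0, 1.274, -0.037], TCP at [0.206, -0.643, 0.231] pointing down, gripper open.
Joint ranges: [-2.63, 2.63], [-0.94, 2.18], [0.31, 2.57], [-1.31, 4.45], [0, 2.66], [-2.55, 2.55]. Speed limits (rad/s): [2.57, 2.57, 3.14, 3.14, 3.14, 3.14].

INTERFACE

Orientations are given as a rotation vector (axis times angle).
In Python, from bench import arm gives the robot as it stands. Calls block until the motion is done:
- arm.goto(position, orientation): joint-space move of the TCP to a pose.
- arm.servo_line(position, rot=None, feed=0.15, stop_force=None): straight line of the TCP; rot=None keeps the orientation; feed is the mean speed in m/s. With stop_force (N) it stops when the force on the tool has changed by that much, and returns True; else False.
- arm.set_joints(angles): joint-space move.
- arm.grip(opening): finger opening in m; the grip force is fixed at half the most; returns when the fingers have stopped.
- arm.wait(seconds).
- arm.inverse_kinematics(position, orientation): joint angles nearest the present ones, or None.
- arm.state(): the state.
- arm.snapshot(name): name is "scene" or "top" or "wrist"; returns a dict with "pixels" (400x640x3 uint8, red, green, blue), "depth" (400x640 float32, m along the optical axis (not along the pixel's ray), 0 where there is no reading), "fx", "fy", "cx", "cy" (pixels), "world_from_camera" (4x4, takes a point from camera to world coordinates). Camera axes: x right, y down, z forward; pixel columns grow to the right and rows downward; lengths in m; the calibration is good to about 2 mm. A picture is of the moment at which its call begins.
A pose or a line that the arm cannot do raises arm.Unreachable and nothing moves.
- arm.sign_off(): hands the job in; it is judged then, once.
Trained networks look in a picture, given as the dict that the camera call returned (one of the last four; its "shot" number tells which), for a name from the list of things; names that differ only in an ending like _2 or _b are one class to them, and where a whole thing is asked for, a point or a joint stands for the part that bears it (a point fixed in the world has none). Each returns a list of dicts, best first, with "confidence" (0 to 1); they miss things now and then, are a little off and sometimes report something else, mostly with a low value. They report only what shows in the picture. A call takes as long as a camera call.
- arm.search_frame(picture, label): "centre" ([x, y, z] in m, in world coordinates, good to about 4 mm: the middle of the surface that is visible of it).
- arm.regions_of(picture, label): "mask" (400x640 bool, what is visible of it).
- arm.landmark_of(picture, label): "centre" ([x, y, z] in m, in world coordinates, good to about 4 mm: a listed point, or the origin of a listed thing).
The state is a dict: "t": time; "q": joint angles; "joint_vel": joint speeds; "tau": joint torques, N m; "tool_pos": TCP position; "ee_rot": TCP orientation; "wrist_force": force on the tool from outside, world axes, zero at the start; "ft_torque": the same for the moment, N m; "opening": finger opening in m; "grip_force": force on a finger pad.
Only numpy, scipy, OpenCV 4.12 (cv2) and the standard library are available. Lean on these libraries where they do the work, as an engineer would, in place of code of your own. Each camera call takes 0.05 s, during which the arm holds its last target. There are 200 camera calls.

## Working session

There is one attempt and no reset: what is moved stays moved. The work goes in short steps, each a Python script; the robot and the scene stay as the last script left them, time stands still between calls to the robot, and variables do not carry over. Pictures are saved under pics/ and viewed, at most 10 in all, crops included, and the job is handed in when it is done.

```bash
mkdir -p pics; ls
cat > h.py <<'E'
import numpy as np, cv2
from bench import arm
def cloud(p):
    d=p["depth"]; v,u=np.indices(d.shape); M=np.array(p["world_from_camera"])
    P=np.stack([(u-p["cx"])/p["fx"]*d,(v-p["cy"])/p["fy"]*d,d],-1)
    W=P@M[:3,:3].T+M[:3,3]; W[d==0]=np.nan; return W
def save(p,n): cv2.imwrite("pics/"+n,p["pixels"][:,:,::-1])
E
python3 - <<'E'
from h import *
np.set_printoptions(precision=4,suppress=True)
p=arm.snapshot("top"); save(p,"top.png"); s=arm.snapshot("scene"); save(s,"scene.png")
print(p["fx"],np.array(p["world_from_camera"]))
for l in ["bay_mouth","bay_end","gate_pivot","gate_knob","cap_1"]:
    for r in arm.landmark_of(p,l): print(l,np.array(r["centre"]),r["confidence"])
W=cloud(p)
for r in arm.regions_of(p,"cap_1"):
    m=r["mask"]&(W[...,2]>.03); w=W[m]
    print("cap",r["confidence"],m.sum(),np.nanmedian(w,0),cv2.minAreaRect((w[:,:2]*1000).astype(np.float32)))
print(arm.state()["t"])
E
```

```text
pics
446.1027592385149 [[-0.0267 -0.9944  0.1023  0.4197]
 [-0.9996  0.0269  0.0003 -0.1262]
 [-0.003  -0.1023 -0.9948  0.9615]
 [ 0.      0.      0.      1.    ]]
bay_mouth [ 0.4772 -0.037   0.0028] 0.66
bay_end [0.4959 0.1047 0.0048] 0.88
gate_pivot [ 0.52   -0.0476  0.0534] 0.69
gate_pivot [ 0.4566 -0.1745  0.0046] 0.61
gate_knob [ 0.5118 -0.114   0.0593] 0.56
cap_1 [ 0.4686 -0.13    0.0025] 0.76
cap_1 [ 0.4747 -0.3567  0.0011] 0.69
cap_1 [ 0.4679 -0.0866  0.0024] 0.61
cap 0.91 467 [ 0.4639 -0.0854  0.0498] ((465.2582702636719, -84.94660186767578), (35.377140045166016, 56.952232360839844), 79.71720886230469)
cap 0.79 485 [ 0.4588 -0.172   0.0496] ((459.2409362792969, -171.84591674804688), (34.968955993652344, 56.965065002441406), 87.25613403320312)
cap 0.7 507 [ 0.4711 -0.3556  0.0454] ((471.8697814941406, -357.0308532714844), (57.195011138916016, 35.573951721191406), 11.88239574432373)
cap 0.68 474 [ 0.4684 -0.1291  0.0497] ((469.0660400390625, -128.93997192382812), (35.1742057800293, 56.84626388549805), 80.37579345703125)
0.4
```

View pics/top.png

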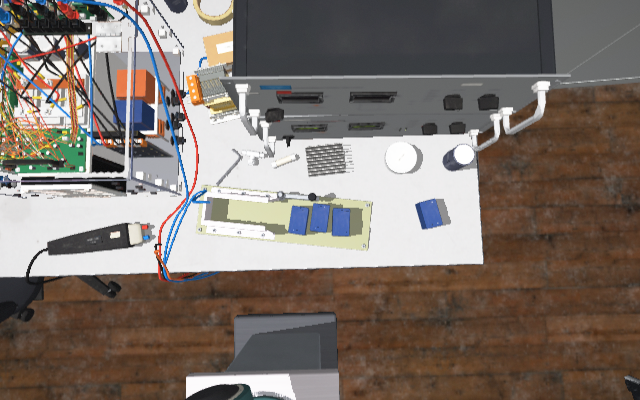

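View pics/scene.png

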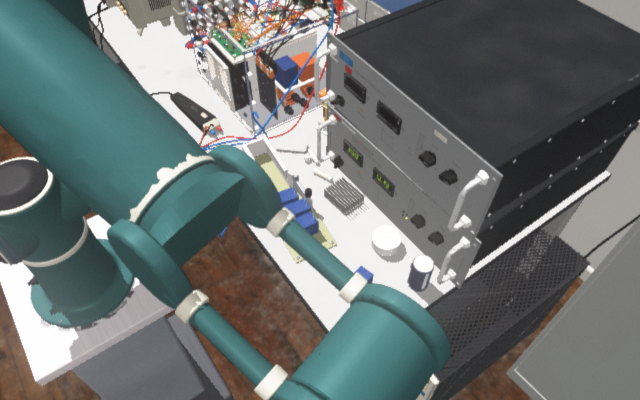

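The top view shows the frame at about (200–370, 185–250), the row at (298,219), (319,218) and (341,220), the spare at (428,214), and the knob at (312,197). The gate is open about 90°. Next I'll look from close by with the wrist camera.

```bash
cat >> h.py <<'E'
from scipy.spatial.transform import Rotation as Rn
np.set_printoptions(precision=4,suppress=True)
def rot(a):
    """tool down, closing line (tool y) at world angle a (rad)"""
    y=np.array([np.cos(a),np.sin(a),0]); z=np.array([0,0,-1.])
    return Rn.from_matrix(np.stack([np.cross(y,z),y,z],1)).as_rotvec()
def caps(p,zmin=.03):
    W=cloud(p); out=[]
    for r in arm.regions_of(p,"cap_1"):
        m=r["mask"]&(W[...,2]>zmin)&(W[...,2]<.056); w=W[m]
        if len(w)<50: continue
        c,s,a=cv2.minAreaRect((w[:,:2]*1000).astype(np.float32))
        if s[0]<s[1]: a+=90
        a=(a+90)%180-90
        out.append((np.array(c),a,s,np.nanmedian(w[:,2]),r["confidence"]))
    return out
E
python3 - <<'E'
from h import *
y0=Rn.from_rotvec(arm.state()["ee_rot"]).as_matrix()[:,1]; print("tool y",y0)
a=np.radians(-7.5)
for k in (0,np.pi):
    print(k,arm.inverse_kinematics([.45,-.12,.30],rot(a+k)))
E
```

```text
tool y [ 0.3049 -0.9524 -0.0004]
0 [-0.3141 -0.1782  1.9384 -0.      1.3814 -0.1832]
3.141592653589793 None
```

Run:
```python
from h import *
arm.goto([.45,-.11,.32],rot(np.radians(-7.5)))
p=arm.snapshot("wrist"); save(p,"w1.png")
M=np.array(p["world_from_camera"]);print(M[:3,3])
for l in ["bay_mouth","bay_end","gate_pivot","gate_knob"]:
    for r in arm.landmark_of(p,l)[:1]: print(l,np.array(r["centre"]),r["confidence"])
for c in caps(p): print(c)
np.savez("w1.npz",W=cloud(p),px=p["pixels"])
print(arm.state()["t"])
```

```text
[ 0.4586 -0.0444  0.4623]
bay_mouth [ 0.474  -0.0395  0.0003] 0.71
gate_pivot [ 0.5179 -0.0487  0.0574] 0.56
gate_knob [ 0.5147 -0.1197  0.061 ] 0.58
(array([464.8629, -84.9189]), -10.180618286132812, (35.059242248535156, 56.514896392822266), np.float64(0.04882644985496687), 0.73)
(array([ 468.9042, -128.8356]), -9.156654357910156, (35.30537414550781, 56.64918518066406), np.float64(0.04876722967434091), 0.64)
(array([ 470.7171, -356.8519]), 13.076759338378906, (57.040252685546875, 36.195152282714844), np.float64(0.04461583908188593), 0.62)
(array([ 458.5705, -171.8584]), -4.6768951416015625, (35.82440185546875, 56.32345962524414), np.float64(0.04875859985718356), 0.59)
2.825
```

View pics/w1.png

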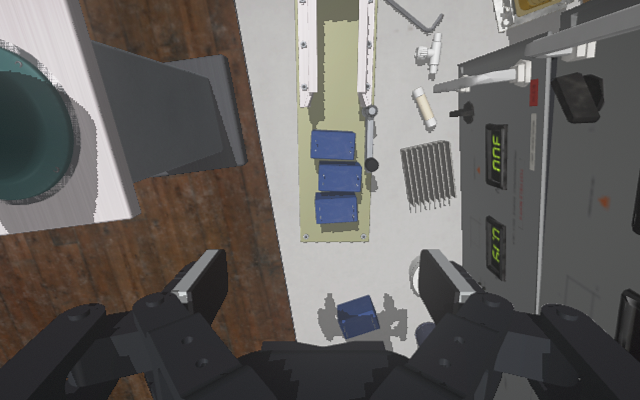

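The picture shows the row at (333,145), (340,177) and (337,208), the mouth around (337,105), the gate at (371,135) with its knob at (372,164), and the spare at (357,316). I'll now fit the frame from the wall lips and the board edges.

Run:
```python
from h import *
d=np.load("w1.npz"); W=d["W"]; px=d["px"].astype(int); z=W[...,2]
th=np.radians(82.5); o=np.array([.475,-.038])
def tob(P,o,th): R=np.array([[np.cos(th),-np.sin(th)],[np.sin(th),np.cos(th)]]); return (P-o)@R
B=tob(W[...,:2],o,th)*1000
# lips top
def edge(m,ax,lo):  # line of extreme y per x bin
    xs,ys=[],[]
    for x in np.arange(*ax,5):
        s=m&(B[...,0]>x)&(B[...,0]<x+5)
        if s.sum()>2: xs.append(x+2.5); ys.append(np.percentile(B[s][:,1],2 if lo else 98))
    f=np.polyfit(xs,ys,1); r=np.array(ys)-np.polyval(f,xs); k=abs(r)<2
    f=np.polyfit(np.array(xs)[k],np.array(ys)[k],1); return np.degrees(np.arctan(f[0])),f[1],k.sum()
lip=(z>.05)&(z<.062)&(B[...,0]>15)&(B[...,0]<130)
for n,m in (("far",lip&(B[...,1]<0)&(B[...,1]>-50)),("near",lip&(B[...,1]>0)&(B[...,1]<50))):
    print(n,m.sum(),edge(m,(20,120),n=="far"),edge(m,(20,120),n!="far"))
yel=(px[...,0]-px[...,2]>25)&(abs(B[...,1])<70)&(B[...,0]>-215)&(B[...,0]<-100)&(z<.012)
print("board",yel.sum(),edge(yel,(-190,-110),True),edge(yel,(-190,-110),False))
e=yel&(abs(B[...,1])<40); print("board end x",np.percentile(B[e][:,0],1))
wall=(z>.03)&(B[...,0]>-20)&(B[...,0]<40)&(B[...,1]>25)&(B[...,1]<50); print("near wall min x",np.percentile(B[wall][:,0],1))
k=(z>.062)&(z<.07)&(B[...,1]<-30)&(B[...,1]>-65)&(B[...,0]<-50)&(B[...,0]>-95); w=W[k]
print("knob",k.sum(),cv2.minEnclosingCircle((w[:,:2]*1000).astype(np.float32)))
```

```text
far 801 (np.float64(0.028034263948157598), np.float64(-34.48641146891741), np.int64(19)) (np.float64(-0.12611767919190042), np.float64(-25.165058729471248), np.int64(19))
near 798 (np.float64(-0.01892979234162696), np.float64(32.38763782721169), np.int64(19)) (np.float64(-0.266414919065646), np.float64(23.716253302059286), np.int64(19))
board 1899 (np.float64(0.32571156829026904), np.float64(-51.35259076442676), np.int64(15)) (np.float64(1.3523767714632287), np.float64(53.28888411844829), np.int64(16))
board end x -196.77604563010829
near wall min x 1.413302444015847
knob 132 ((510.85870361328125, -114.3001937866211), 8.175125122070312)
```

```bash
cat >> h.py <<'E'
TH=np.radians(82.5); O=np.array([.4762,-.0361])
RB=np.array([[np.cos(TH),-np.sin(TH)],[np.sin(TH),np.cos(TH)]])
def bw(x,y,z): return [*(O+RB@np.array([x,y])/1000),z]
def wb(P): return (np.asarray(P)/1000-O)@RB*1000   # mm world -> mm bank
YAW=np.radians(-7.5)   # closing line along bank y
E
python3 - <<'E'
from h import *
r=rot(np.radians(12.5))
arm.goto([.4713,-.3569,.14],r)
arm.servo_line([.4713,-.3569,.010],feed=.12)
arm.grip(.04); s=arm.state(); print(s["opening"],s["grip_force"],s["tool_pos"],s["t"])
arm.servo_line([.4713,-.3569,.10],feed=.15)
s=arm.state(); print(s["opening"],s["grip_force"])
arm.goto(bw(-174,0,.10),rot(YAW))
p=arm.snapshot("wrist"); save(p,"w2.png")
arm.servo_line(bw(-174,0,.022),feed=.12)
hit=arm.servo_line(bw(-174,0,.0135),feed=.03,stop_force=4)
s=arm.state(); print(hit,s["tool_pos"],s["wrist_force"],s["opening"],s["t"])
p=arm.snapshot("top"); save(p,"t2.png")
for c in caps(p): print(wb(c[0]),c[1]+7.5,c[2:])
E
```

```text
0.05576736038826248 65.01891016960144 [ 0.4722 -0.3576  0.0112] 5.6083
0.056385044620596875 64.3977963924408
True [ 0.4548 -0.2093  0.0152] [-0.5153  0.567   3.3537] 0.0560199761661181 8.175
[-49.9456   4.4502] -2.5863494873046875 ((35.33104705810547, 57.00992202758789), np.float64(0.04979904455683082), 0.61)
[-92.2009  -5.1561] -1.5331954956054688 ((33.342430114746094, 56.76211166381836), np.float64(0.04951782802263577), 0.59)
```

View pics/w2.png

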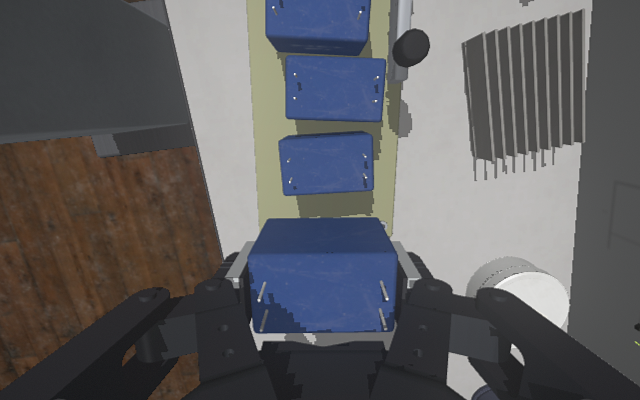

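Picture shows the spare held level at (320,275) behind the row of three, aligned with it. I'll set it down and settle it, regrip, then push the row straight to x=-100, keeping the fingers short of the gate's tip.

Run:
```python
from h import *
arm.grip(.066); arm.wait(.2); arm.grip(.04)
s=arm.state(); print(s["opening"],s["tool_pos"],s["wrist_force"]); z=s["tool_pos"][2]
for x in (-140,-120,-100):
    hit=arm.servo_line(bw(x,0,z),feed=.04,stop_force=25)
    s=arm.state(); print(x,hit,wb(np.array(s["tool_pos"][:2])*1000),s["tool_pos"][2],s["wrist_force"],s["t"])
    if hit: break
p=arm.snapshot("wrist"); save(p,"w3.png")
```

```text
0.05584948868142065 [ 0.4536 -0.2087  0.014 ] [ 1.1923 -0.2908  0.0056]
-140 False [-139.4496    0.0282] 0.014035399747351157 [0.3213 1.0103 2.6094] 9.9667
-120 False [-119.2129    0.0449] 0.014026888726826399 [-0.1576  0.2233  2.9448] 10.6167
-100 False [-99.6127  -0.0873] 0.014046497332867343 [ 1.8398 -0.3056  0.4007] 11.2667
```

View pics/w3.png

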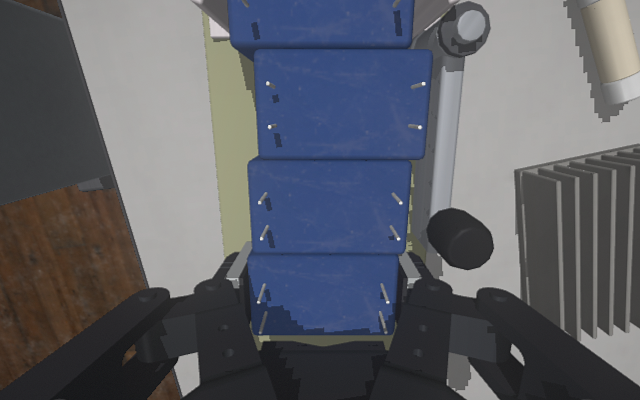

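The row has closed up: cap_1 is in the flare, cap_2 sits about 5 mm to the far side at (343,103), and the fingers are short of the gate. Next I'll release, rise, and push from behind with narrowed fingers.

Run:
```python
from h import *
arm.grip(.063)
arm.servo_line(bw(-100,0,.09),feed=.2)
arm.servo_line(bw(-140,0,.09),feed=.2)
arm.grip(.02)
arm.servo_line(bw(-140,0,.014),feed=.15)
for x in (-120,-90,-60):
    hit=arm.servo_line(bw(x,0,.014),feed=.04,stop_force=20)
    s=arm.state(); print(x,hit,wb(np.array(s["tool_pos"][:2])*1000),s["opening"],s["wrist_force"],s["t"])
    if hit: break
p=arm.snapshot("wrist"); save(p,"w4.png")
for c in caps(p): print(wb(c[0]),c[1]+7.5,c[2:])
```

```text
-120 False [-120.0169   -0.935 ] 0.020237709877881104 [ 0.9144 -2.9813  0.9258] 14.2333
-90 False [-91.6472   0.6355] 0.020025286316692873 [-4.0872 -9.9421  7.1717] 15.1333
-60 False [-60.4857   0.6326] 0.019768975436382518 [-1.7818 -5.3372  4.9178] 16.0333
[29.8284 -0.5252] -0.14452362060546875 ((19.32404327392578, 51.27790832519531), np.float64(0.048872686327401084), 0.79)
[-31.24     1.6741] -0.19549560546875 ((35.46168518066406, 57.359981536865234), np.float64(0.048886284949352425), 0.58)
[ 3.3872 -0.2813] 0.229827880859375 ((35.347984313964844, 58.099937438964844), np.float64(0.04889822682135971), 0.55)
```

View pics/w4.png

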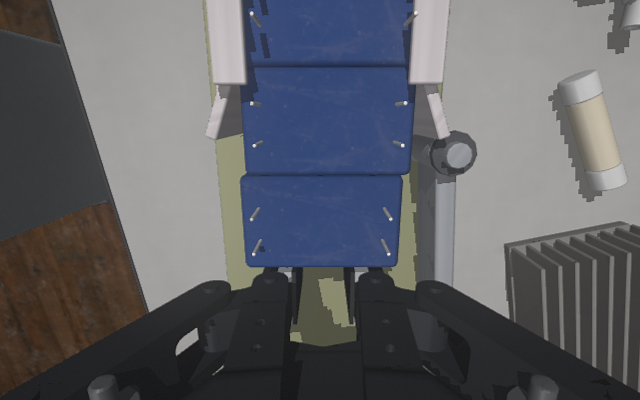

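The row is straight: cap_2 is in the bay, cap_3 in the flare at (327,120), and cap_4 at (323,220). I'll push it home.

Run:
```python
from h import *
for x,f,st in ((-30,.04,20),(-18,.03,20),(-6,.015,14)):
    hit=arm.servo_line(bw(x,0,.014),feed=f,stop_force=st)
    s=arm.state(); print(x,hit,wb(np.array(s["tool_pos"][:2])*1000),s["wrist_force"],s["t"])
    if hit: break
p=arm.snapshot("wrist"); save(p,"w5.png")
for c in caps(p): print(wb(c[0]),c[1]+7.5,c[2:])
```

```text
-30 False [-31.0656   0.0045] [ 0.3315 -8.0538  3.1598] 17.0333
-18 False [-18.4297   0.0484] [ 0.6226 -5.4252  2.1429] 17.5833
-6 True [-11.6596   0.1964] [ 1.319  -1.3968  0.4607] 18.1917
[17.5137  1.0324] -0.00817108154296875 ((35.031585693359375, 57.073951721191406), np.float64(0.04890850690620657), 0.73)
[78.5222 -0.3747] -0.076934814453125 ((19.21348762512207, 51.33449935913086), np.float64(0.04886540447857422), 0.71)
[52.1873 -0.395 ] -0.04599761962890625 ((35.13935470581055, 51.2205696105957), np.float64(0.04890155211113452), 0.7)
```

View pics/w5.png

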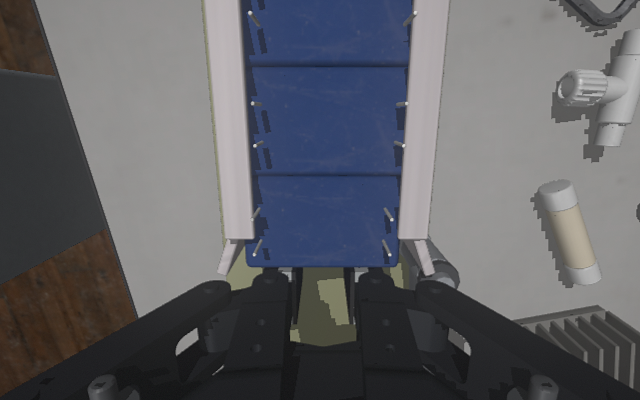

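The row is straight and cap_4 is at the mouth at (323,220). I'll do one confirming push against the stop, back off, and check clearances for getting at the knob.

Run:
```python
from h import *
hit=arm.servo_line(bw(-5,0,.014),feed=.012,stop_force=25)
s=arm.state(); print(hit,wb(np.array(s["tool_pos"][:2])*1000),s["wrist_force"],s["t"])
arm.servo_line(bw(-45,0,.014),feed=.15)
arm.servo_line(bw(-60,0,.15),feed=.25); arm.grip(0)
t=arm.snapshot("top"); p=arm.snapshot("wrist"); save(p,"w6.png")
for c in caps(p): print(wb(c[0]),c[1]+7.5,c[2:])
for q in (t,p):
    W=cloud(q); Bc=wb(W[...,:2]*1000); z=W[...,2]
    m=(abs(Bc[...,0]+65)<90)&(z>.045)&(z<.3)&(Bc[...,1]<-60)
    print("nearest tall y",np.percentile(Bc[m][:,1],[90,98,100]) if m.any() else None)
    k=(z>.058)&(z<.07)&(abs(Bc[...,0]+60)<60)&(Bc[...,1]<-30)&(Bc[...,1]>-70); w=Bc[k]
    if len(w): print("knob",len(w),cv2.minEnclosingCircle(w.astype(np.float32)),np.median(w,0))
print(arm.state()["t"])
```

```text
True [-11.9343   0.1944] [ 0.1628 -2.1561  1.8045] 18.7167
[74.3807 -0.3386] -0.14301300048828125 ((9.452811241149902, 49.078125), np.float64(0.048781060796585105), 0.98)
[52.3783 -0.3056] 0.18668365478515625 ((35.50476837158203, 49.23619079589844), np.float64(0.04881774508968406), 0.93)
[17.5665  1.2427] 0.32596588134765625 ((34.61397171020508, 56.74453353881836), np.float64(0.048855602725621144), 0.71)
nearest tall y [-164.4514 -136.1782 -116.9008]
nearest tall y [-122.0216 -117.7111  -60.0098]
knob 399 ((-72.39053344726562, -49.29278564453125), 8.384431838989258) [-71.0381 -48.4992]
20.2667
```

View pics/w6.png

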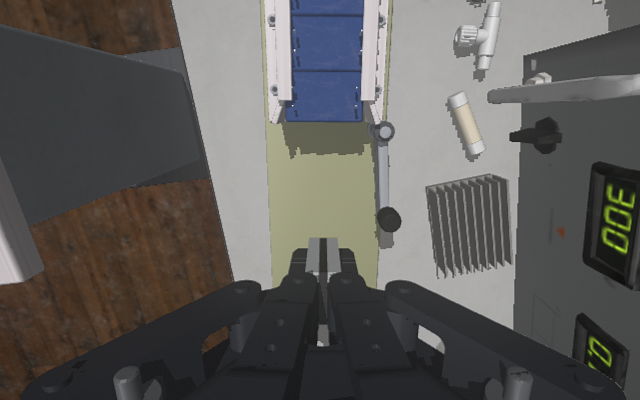

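Home is confirmed: the tool stopped firmly at the same spot under 25 N, and the faces are together. The picture shows the knob at (388,218) and a clear path for the gate. I'll straddle the knob and swing the gate most of the way, then finish by pushing from outside.

Run:
```python
from h import *
def knob(d): t=np.radians(d); return -6-66*np.sin(t), -44+66*np.cos(t)
kx,ky=-72.4,-49
arm.servo_line(bw(kx,ky,.13),feed=.2); arm.grip(.028)
arm.servo_line(bw(kx,ky,.08),feed=.15)
print("down",arm.servo_line(bw(kx,ky,.046),feed=.05,stop_force=6),arm.state()["tool_pos"],arm.state()["t"])
for d in (85,75,65,55,45,36):
    x,y=knob(d); hit=arm.servo_line(bw(x,y,.046),feed=.06,stop_force=12)
    if hit: print("hit",d,arm.state()["wrist_force"]); break
s=arm.state(); print(s["tool_pos"],s["wrist_force"],s["t"])
arm.servo_line(bw(x,y,.10),feed=.2)
arm.servo_line(bw(-85,y,.14),feed=.2); arm.grip(0)
p=arm.snapshot("wrist"); save(p,"w7.png")
W=cloud(p); B=wb(W[...,:2]*1000); z=W[...,2]
k=(z>.06)&(z<.07)&(abs(B[...,0]+45)<40)&(abs(B[...,1])<55); w=B[k]
if len(w): print("knob",len(w),cv2.minEnclosingCircle(w.astype(np.float32)))
```

```text
down False [ 0.5155 -0.1143  0.046 ] 22.3917
[ 0.4606 -0.0789  0.0459] [-0.1647  0.2469 -0.3061] 24.4167
knob 471 ((-46.43907928466797, 8.622466087341309), 8.450190544128418)
```

View pics/w7.png

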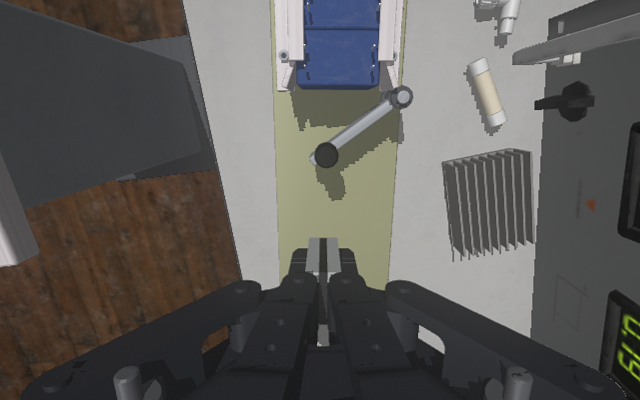

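The gate is at about 37° with its knob at (326,155), so I'll finish from behind.

Run:
```python
from h import *
arm.servo_line(bw(-85,11,.046),feed=.15)
arm.servo_line(bw(-50,16,.046),feed=.06,stop_force=12)
arm.servo_line(bw(-30,20,.046),feed=.04,stop_force=12)
hit=arm.servo_line(bw(-16,21,.046),feed=.02,stop_force=10)
s=arm.state(); print(hit,wb(np.array(s["tool_pos"][:2])*1000),s["wrist_force"],s["t"])
arm.servo_line(bw(-70,18,.046),feed=.15)
arm.servo_line(bw(-90,0,.16),feed=.25)
p=arm.snapshot("wrist"); save(p,"w8.png")
for c in caps(p): print(wb(c[0]),c[1]+7.5,c[2:])
W=cloud(p); B=wb(W[...,:2]*1000); z=W[...,2]
k=(z>.06)&(z<.07)&(abs(B[...,0]+5)<30)&(abs(B[...,1]-20)<18); w=B[k]
if len(w): print("knob",len(w),cv2.minEnclosingCircle(w.astype(np.float32)))
k=(z>.042)&(z<.053)&(abs(B[...,0]+5)<12)&(abs(B[...,1]+44)<10); w=B[k]
if len(w): print("post",len(w),cv2.minEnclosingCircle(w.astype(np.float32)))
```

```text
True [-27.6259  20.0712] [ 0.8859 -2.4592  2.621 ] 28.25
[17.2124  0.8591] -0.7753677368164062 ((36.1365852355957, 56.65483474731445), np.float64(0.04880007603640332), 0.94)
[43.169  -0.3026] 0.3634033203125 ((18.4605655670166, 49.20645523071289), np.float64(0.048809227042492936), 0.7)
knob 470 ((3.7937870025634766, 21.72216033935547), 20.04364013671875)
post 443 ((-3.6716153621673584, -41.02623748779297), 12.239487648010254)
```

View pics/w8.png

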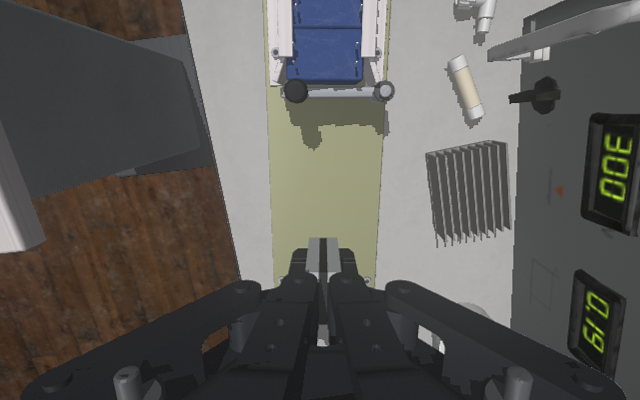

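The gate looks straight across the mouth, with the knob at (296,91) and the post at (385,91). I'll confirm with one firmer push, retreat, and hand in.

Run:
```python
from h import *
arm.servo_line(bw(-70,20,.046),feed=.2)
arm.servo_line(bw(-36,20,.046),feed=.1)
hit=arm.servo_line(bw(-16,20,.046),feed=.02,stop_force=20)
s=arm.state(); print(hit,wb(np.array(s["tool_pos"][:2])*1000),s["wrist_force"],s["t"])
arm.servo_line(bw(-70,18,.046),feed=.15)
arm.servo_line(bw(-90,0,.20),feed=.25)
p=arm.snapshot("wrist"); W=cloud(p); B=wb(W[...,:2]*1000); z=W[...,2]
dark=p["pixels"].max(2)<70
k=dark&(z>.058)&(z<.072)&(abs(B[...,0]+8)<25)&(abs(B[...,1]-22)<18); w=B[k]; print("knob",len(w),cv2.minEnclosingCircle(w.astype(np.float32)))
for c in caps(p): print(wb(c[0]),c[1]+7.5,c[3])
if hit: arm.wait(.5); print(arm.sign_off())
```

```text
True [-27.4976  20.1079] [-0.7077 -5.8075  1.6245] 31.2833
knob 296 ((-8.461923599243164, 21.218212127685547), 8.043468475341797)
[17.1055  2.0561] 0.2165985107421875 0.048801077808507565
[48.6379 -0.2057] -0.315155029296875 0.04882610550689062
the job is handed in; nothing more can be done
None
```

The spare went in at the tail of the row, all four capacitors were slid home against the end stop in a straight row, and the gate was swung shut against its stop; the job was handed in at about 32 s, and the result has not come back.

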